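Clamp a brass bar for stamping

TASK

Push the brass bar along the bed of the blue marking clamp until it sits fully home against the red end stop, then turn the red crank knob clockwise (seen from above) until the pad meets the bar and snug it up to a firm hold of about 60 N, felt as roughly 6 N more resistance at the knob than while it turned freely. Never overtighten: more than 100 N on the bar marks it. Let go of everything and leave the bar clamped and the other things on the bench undisturbed.

Things in the scene. Friction and masses are not known exactly. Their poses are not given: they have to be found in the camera images.
- bed: Aluminium bed of the blue clamp, bolted down. Origin: on the vertical screw axis at the bed's underside, 10 mm above the bench; x along the bed to the red stop, y to the blue column, z up. Upper face at z = 10 mm, x -100 to +90 mm. Two side guides, 44 mm apart and 8 mm high, from x -80 to +90 mm. It feels the clamping force plus the bar's weight.
- end_stop (a point): Centre of the red end stop's face, 12 mm high, at x = +65 mm in the bed's frame. The bar's far end must meet it.
- column_top (a point): Top of the blue column (45 mm long in the bed's x, 34 mm in its y), 115 mm above the bench, 56 mm beside the screw axis; from it the blue arm (45 mm wide, 30 mm thick) reaches over the bed to 27 mm beyond the axis, its underside 65 mm above the bed's upper face.
- screw_axis (a point): Point on the vertical screw axis 160 mm above the bench, level with the knob's middle: the knob circles it at 50 mm radius. Crank and knob stay at that height; only the round orange pad under the arm goes down, 5 mm per radian turned clockwise from above. At the start it hangs 6 to 18 mm above the bar (not measured).
- crank_hub (a point): Top of the crank's hub on the screw axis, 134 mm above the bench. The screw stays where it is left. Turning freely takes 0.5 N m, 8 to 10 N along the circle at the knob. Behind the pad is a spring of 12 N per mm; each 10 N of clamping adds 1 N at the knob. The screw ends about 2 rad past first touch.
- knob_mid (a point): Centre of the red upright crank knob, 18 mm in diameter, 43 mm tall (this point 22 mm above its lower end). It spins freely on its pin, so it can be held with one hand orientation all the way round. All else near the circle is at least 24 mm below this point. It starts within 75 degrees of the bed's +x side of the axis.
- blank: The brass bar to clamp, 150 x 40 x 15 mm, 0.6 to 0.86 kg, lying flat between the guides along the bed's x, 25 to 55 mm short of the stop. Origin: centre of its underside; x along its length to the stop. Fully home its origin is at x = -10 mm in the bed's frame.
- blank_mid (a point): Centre of the same brass bar, half-way up (7.5 mm above its underside).
- blank_near_end (a point): Centre of the bar's near end face (40 mm wide, 15 mm high), the face to push, on the robot's side; its middle is 27.5 mm above the bench. The bed is oiled: sliding the bar takes 2 to 8 N, with a higher peak at the first touch. Fully home it is 85 mm from the screw axis.
- bar_a: Finished brass bar, 150 x 40 x 15 mm, bystander, on the robot's right. Origin: centre of its underside.
- bar_b: Finished brass bar like bar_a, bystander.
- bar_c: Finished brass bar like bar_a, bystander.
- hammer: Hammer lying on the bench at the left, bystander, handle towards its -x.
- brush: Brush lying on the bench at the right, bystander.
- ink_tin: Green tin, 56 mm in diameter, 60 mm high, at the left, bystander. Origin: centre of its underside.
There are look-alikes about, which are no part of the job. What is shaped like the blank but green or turquoise is not meant.

How it is judged:
By the outcome, as a careful person would: the job done as asked, in the order asked, and still so for the second after the job is handed in, with the robot touching nothing.
It also fails if it takes over 67 s, if anything falls off the work surface, if the arm or the gripper's body presses on something with over 40 N, if the wrist force passes 120 N, or if a joint passes its speed limit or range.

ROBOT

A 6-joint arm with a two-finger parallel gripper is mounted at the origin on the work surface. World frame = base frame: x ahead of the robot, y to its left, z up, the work surface at z = 0. Lengths are in mm, angles in degrees, forces in N, time in s.
With the tool pointing down it reaches from about 300 to 850 mm from the base axis. Payload 4.2 kg.
Tool frame: the origin (TCP) lies between the finger pads; the fingertips stand ahead of it and the grasp point (between the pads) lies 3 mm ahead of it (nose_length is the z of the fingertips in the tool frame, in mm); z points along the fingers, y is the line along which they close (so a half turn about z gives the same grasp; the last joint's range is limited). The gripper opens to 91 mm and grips with 3 to 60 N. Pads are 32 mm wide; open, the fingers measure 118 mm over their backs; the gripper's body (76 mm by 178 mm) begins 60 mm behind the grasp point.
Start: joints at [72.708, 18.312, 89.639, -0, 72.044, -1.146], TCP at [159.901, 552.337, 196.276] pointing down, gripper open.
Joint ranges: [-177.97, 177.97], [-48.28, 115.42], [12.27, 149.76], [-77.06, 257.06], [2.81, 150.46], [-146.56, 146.56]. Speed limits (degrees/s): [147.25, 147.25, 180, 180, 180, 180].

INTERFACE

Orientations are given as [roll, pitch, yaw] about the fixed x, y, z axes, in that order (R = Rz(yaw) Ry(pitch) Rx(roll)).
In Python, from workcell import state, grab_frame, camera_params, job_done, nose_length gives the robot as it stands.
- The arm moves only by the tool step_arm, never from a script. Its argument "plan" is a list that holds one entry, the list of rows, each a list of 5 numbers: the shift along the tool's x, y, z in cm, then the turn about the tool's z in rad, then the opening, from 0 (shut) to 1 (fully open). In form: [[[x, y, z, turn, gripper], ...]]. A call has 1 to 20 rows; each row is the pose to reach, as a shift and turn from the pose commanded when the call began, along the tool's axes at that moment; what a row does not reach only later rows make up. A row lasts 1/8 s, in which the tool goes at most 62.5 mm and 10.7 degrees, less where a joint would pass 70% of its speed; a pose out of reach is approached as far as the arm can. A call with a gripper value outside its range is refused whole. The fingers move at their own pace and stop on an object; "newtons" is the grip in N (left out, the last holds). Time passes only in rows, so rows that repeat a pose let the fingers close. It gives the time, the measured TCP pose, the force, the opening and the grip force at its end, in the units of the state.
- state(): the state, without advancing time (a new reading comes with each control period).
- grab_frame(name): name is "scene" or "top"; returns the picture (400x640x3 uint8, blue, green, red); there is no depth.
- camera_params(name): a dict with "camera_matrix" (3x3 intrinsics, pixels), "R" (3x3) and "t" (3): a world point X has camera coordinates R X + t. Camera axes: x right, y down, z forward; pixel columns grow to the right and rows downward; lengths in mm; the calibration is good to about 2 mm. A picture is of the moment at which its call begins. camera_params takes no time and is no camera call.
- job_done(): hands the job in; it is judged then, once.
The state is a dict: "time_s": time; "qpos": joint angles; "qvel": joint speeds; "effort": joint torques, N m; "ee_pos": TCP position; "ee_rot": TCP orientation; "force": force on the tool from outside, world axes, zero at the start; "torque": the same for the moment, N m; "gripper_width": finger opening in mm; "gripper_force": force on a finger pad.
Only numpy, scipy, OpenCV 4.12 (cv2) and the standard library are available. Lean on these libraries where they do the work, as an engineer would, in place of code of your own. Each camera call takes 0.05 s, during which the arm holds its last target. There are 200 camera calls.

## Working session

There is one attempt and no reset: what is moved stays moved. The work goes in short steps, Python scripts to look and compute and a tool call to move; the robot and the scene stay as the last step left them, time stands still between calls to the robot, and variables do not carry over. Pictures are saved under pics/ and viewed, at most 10 in all, crops included, and the job is handed in when it is done.

Besides the shell and the picture viewer there is one more tool, called as a command line: name --argument value ..., lists and objects as JSON in quotes. step_arm: Moves the arm, as the interface text tells. Its arguments: {"type":"object","properties":{"plan":{"type":"array","items":{"type":"array","items":{"type":"array","items":{"type":"number"}}}},"newtons":{"type":"number"}},"required":["plan"]}

```bash
mkdir -p pics
python3 - <<'E'
from workcell import *
import cv2
for n in("scene","top"):
    cv2.imwrite(f"pics/{n}0.png",grab_frame(n)); p=camera_params(n); print(n,p["camera_matrix"],p["R"],p["t"])
print(state(),nose_length if not callable(nose_length) else nose_length())
E
```

```text
scene [[474.88423442   0.         315.04751224]
 [  0.         474.88423442 208.49428596]
 [  0.           0.           1.        ]] [[-0.78938585  0.61385391 -0.00730416]
 [ 0.53029414  0.67584126 -0.51188546]
 [-0.30928644 -0.40794849 -0.85902266]] [ 480.68270285 -193.66049577 1908.73005771]
top [[400.67708531   0.         314.58025998]
 [  0.         400.67708531 200.25385494]
 [  0.           0.           1.        ]] [[-0.02271953 -0.99952007 -0.02105817]
 [-0.98896031  0.02555464 -0.14596048]
 [ 0.14642856  0.01750954 -0.98906627]] [ -33.25665092  571.84160932 1446.61767048]
{'time_s': 0.1, 'qpos': array([ 7.27094463e+01,  1.83474482e+01,  8.97001648e+01, -1.48997872e-03,
        7.20451189e+01, -1.14535592e+00]), 'qvel': array([-0.07657047, -0.06094614, -0.16295635,  0.05705034, -0.00320242,
       -0.09778023]), 'effort': array([ 1.21370613e-03, -4.13332522e+01, -2.32507181e+01,  7.28710229e-02,
        4.21499158e-02, -4.57585304e-05]), 'ee_pos': array([159.74685027, 551.84886833, 195.50462911]), 'ee_rot': array([-1.79907258e+02, -4.37221667e-04,  1.63855262e+02]), 'force': array([0.15852476, 0.38391527, 0.60608916]), 'torque': array([ 0.00634015, -0.01674269,  0.01749297]), 'gripper_force': 0.0, 'gripper_width': 91.53902265662411} 22.0
```

View pics/scene0.png

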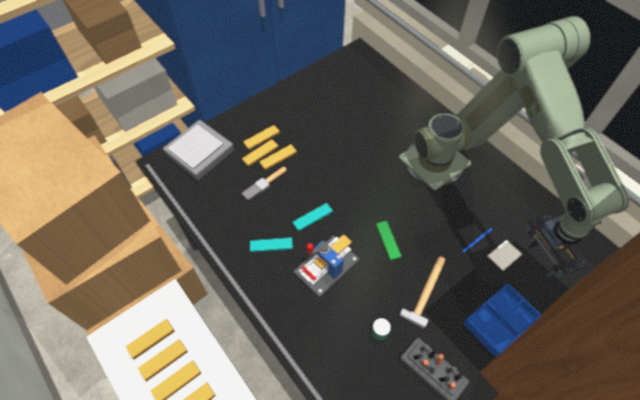

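View pics/top0.png

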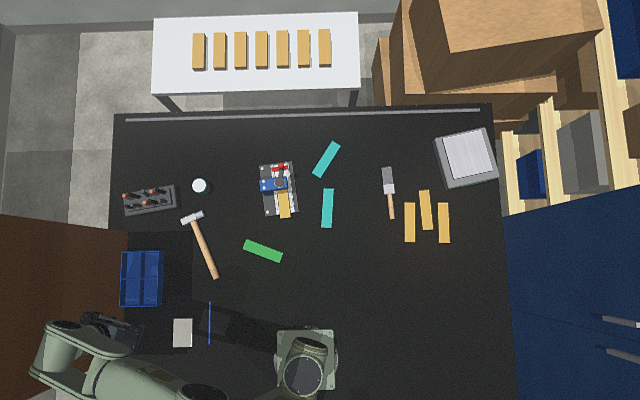

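The clamp is at about (277,190) in the top view and (327,262) in the scene view. The only brass bar in it is near top (285,205). The three loose bars at top (410-445,215) are bystanders, and the turquoise and green bars are look-alikes. I'll confirm this with an enlarged crop of both views.

Run:
```python
import cv2,numpy as np
a=cv2.imread("pics/top0.png")[150:225,245:310]; b=cv2.imread("pics/scene0.png")[225:300,285:365]
f=lambda i,s:cv2.resize(i,None,fx=s,fy=s,interpolation=cv2.INTER_CUBIC)
a=f(a,6);b=f(b,5)
h=450;b=cv2.copyMakeBorder(b,0,h-b.shape[0],0,0,cv2.BORDER_CONSTANT)
cv2.imwrite("pics/crop0.png",np.hstack([a,b])); print(a.shape)
```

```text
(450, 390, 3)
```

View pics/crop0.png

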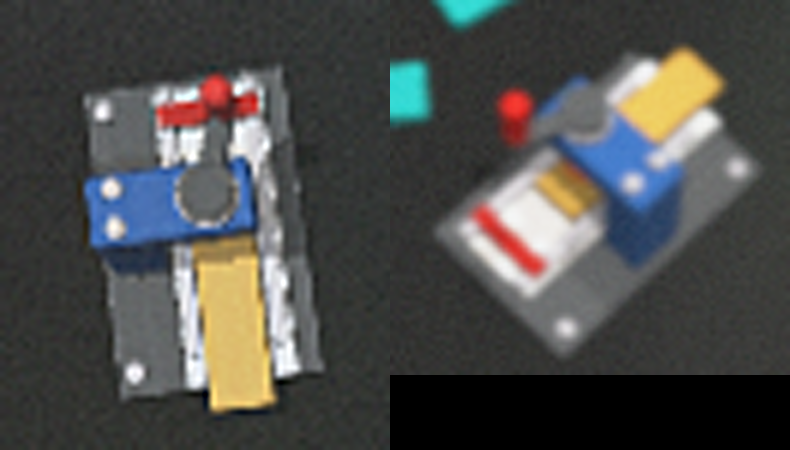

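The crops show one brass bar on the clamp bed. In the top view its near end spans about (280,218)–(291,217). The knob is at (281,165) in the top view and about (310,247) in the scene view. The hub is at top (279,182).

```bash
cat > h.py <<'E'
import cv2,numpy as np
from workcell import *
def ray(n,uv):
    p=camera_params(n);K,R,t=map(np.array,(p["camera_matrix"],p["R"],p["t"]))
    d=R.T@np.linalg.solve(K,np.array([uv[0],uv[1],1.])); return -R.T@t,d
def plane(n,uv,z):
    o,d=ray(n,uv); return o+d*(z-o[2])/d[2]
def tri(a,b):
    (o,d),(q,e)=ray("top",a),ray("scene",b)
    s=np.linalg.lstsq(np.c_[d,-e],q-o,rcond=None)[0]; A,B=o+s[0]*d,q+s[1]*e
    return (A+B)/2,np.linalg.norm(A-B)
def proj(n,X):
    p=camera_params(n);x=p["camera_matrix"]@(p["R"]@np.array(X,float)+p["t"]);return x[:2]/x[2]
def blobs(img,roi,lo,hi,amin=6):
    x0,y0,x1,y1=roi; c=cv2.cvtColor(img[y0:y1,x0:x1],cv2.COLOR_BGR2HSV)
    m=cv2.inRange(c,lo,hi)
    if lo[0]==0: m|=cv2.inRange(c,(172,)+tuple(lo[1:]),(180,255,255))
    out=[]
    for k in cv2.findContours(m,cv2.RETR_EXTERNAL,cv2.CHAIN_APPROX_NONE)[0]:
        if len(k)>=amin: out.append(k+np.array([x0,y0]))
    return out
RED=((0,130,80),(7,255,255));BRASS=((14,90,80),(28,255,255));BLUE=((100,120,60),(120,255,255));TROI=(245,150,310,225);SROI=(285,225,365,300)
E
cat > m.py <<'E'
from h import *
np.set_printoptions(precision=1,suppress=True)
T=cv2.imread("pics/top0.png");S=cv2.imread("pics/scene0.png")
for n,i,r in(("top",T,TROI),("scene",S,SROI)):
  for c,z in(("RED",181),("BRASS",35),("BLUE",115)):
    for k in blobs(i,r,*globals()[c]):
        b=cv2.boxPoints(cv2.minAreaRect(k)); 
        print(n,c,len(k),k[:,0].mean(0),cv2.boundingRect(k),*[plane(n,p,z)[:2] for p in b])
hub=plane("top",(206/6+245,193/6+150),134);print("hub",hub, "sc",plane("scene",((587-390)/5+285,105/5+225),134))
print("knobtop",plane("top",(215/6+245,91/6+150),181),plane("scene",((516-390)/5+285,102/5+225),181))
for c in((211,411),(275,402),(200,257),(255,253)): print("bar",plane("top",(c[0]/6+245,c[1]/6+150),35))
for c in((684,46),(724,85),(620,100),(658,142)): print("barS",plane("scene",((c[0]-390)/5+285,c[1]/5+225),35))
for c in((157,117),(260,105)): print("stop top-edge",plane("top",(c[0]/6+245,c[1]/6+150),32))
E
python3 m.py
```

```text
top RED 43 [279.6 167. ] (271, 162, 17, 9) [679.4  99.2] [689.   45.1] [664.   40.6] [654.5  94.5]
top BRASS 74 [283.5 203.9] (277, 189, 14, 30) [614.2  95. ] [618.1  55.6] [511.6  43.8] [507.6  82.8]
top BLUE 101 [273.5 183.9] (259, 176, 29, 16) [641.1 149.9] [651.7  51.9] [606.9  46.6] [596.4 144.2]
scene RED 27 [307.9 272.5] (302, 267, 13, 13) [746.1 109.9] [739.4 108.7] [734.7 161.1] [741.3 162.2]
scene RED 26 [309.4 248. ] (306, 243, 8, 11) [683.5  50.9] [665.9  64.7] [687.5  92.6] [704.9  78.9]
scene BRASS 26 [320.2 262.4] (314, 257, 13, 12) [662.2  63.1] [636.8  58.8] [634.   97.2] [659.2 101.2]
scene BRASS 46 [341.5 242.9] (331, 234, 21, 19) [579.8  49.1] [510.5  37.4] [508.3  87.6] [576.8  98.4]
scene BLUE 75 [331.9 261.5] (318, 250, 25, 28) [655.8  77.6] [592.3  85.2] [614.4 183.9] [675.8 175.5]
hub [624.6  73.5 134. ] sc [629.   77.7 134. ]
knobtop [674.2  62.8 181. ] [678.1  65.9 181. ]
bar [506.7  82.3  35. ]
bar [511.3  42.6  35. ]
bar [603.5  88.2  35. ]
bar [605.1  53.8  35. ]
barS [513.9  46.   35. ]
barS [511.5  87.6  35. ]
barS [577.   51.3  35. ]
barS [576.6  93.2  35. ]
stop top-edge [694.3 114.9  32. ]
stop top-edge [700.3  49.6  32. ]
```

step_arm --plan '[[[-2,-1.8,0,-0.03,0],[-6,-5.3,0,-0.06,0],[-10,-8.9,0,-0.1,0],[-14,-12.5,0,-0.14,0],[-18,-16.1,0,-0.18,0],[-22,-19.6,0,-0.22,0],[-26,-23.2,0,-0.26,0],[-30,-26.8,0,-0.3,0],[-34,-30.3,0,-0.34,0],[-38,-33.9,0,-0.37,0],[-41.5,-37,0,-0.39,0],[-43.6,-38.9,0,-0.39,0],[-43.6,-38.9,0,-0.39,0],[-43.6,-38.9,5,-0.39,0],[-43.6,-38.9,9,-0.39,0],[-43.6,-38.9,9,-0.39,0]]]' --newtons 20

```text
time_s: 2.1
ee_pos: [467.3, 58.1, 103.9]
ee_rot: [180.0, -0.4, -173.7]
force: [-0.4, -0.1, -0.4]
gripper_width: 0.3
gripper_force: 0.0
```

step_arm --plan '[[[0,0,2.5,0,0],[0,0,5,0,0],[0,0,5.8,0,0],[0,0,5.8,0,0],[0,0,5.8,0,0]]]'

```text
time_s: 2.72
ee_pos: [471.5, 57.7, 49.5]
ee_rot: [180.0, 0.1, -173.8]
force: [1.4, 0.1, -0.5]
gripper_width: 0.5
gripper_force: 0.0
```

Run:
```python
from h import *
t=grab_frame("top");s=grab_frame("scene")
f=lambda i,r,k:cv2.resize(i[r[1]:r[3],r[0]:r[2]],None,fx=k,fy=k,interpolation=cv2.INTER_CUBIC)
cv2.imwrite("pics/c1.png",np.hstack([f(t,(245,150,320,250),5),f(s,(285,205,370,305),5)])); print(state()["ee_pos"])
```

```text
[471.31633721  57.59003027  49.25178721]
```

View pics/c1.png

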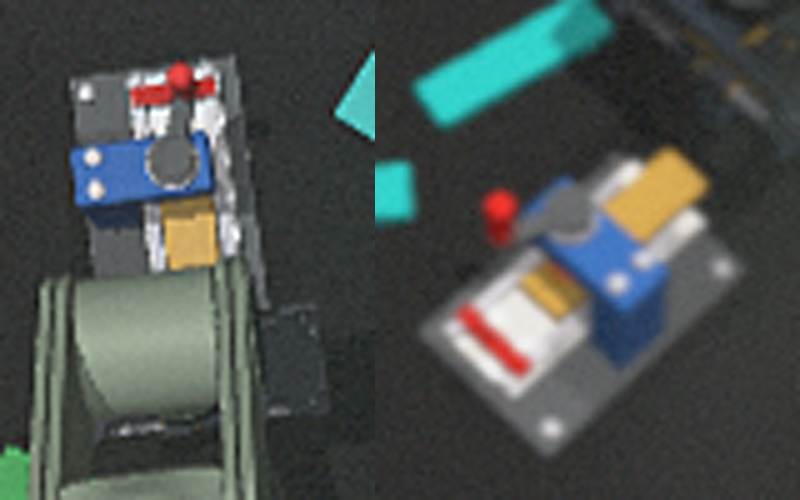

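The top view shows the arm over the bar with the hand behind it. In the scene view the bar, clamp and knob have not moved, and the hand is clear of all of them. Next I advance to contact.

step_arm --plan '[[[-0.4,0,0.2,0,0],[-0.9,0,0.2,0,0],[-1.4,0,0.2,0,0],[-1.7,0,0.2,0,0],[-2.0,0,0.2,0,0],[-2.2,0,0.2,0,0],[-2.4,0,0.2,0,0],[-2.6,0,0.2,0,0],[-2.8,0,0.2,0,0],[-3.0,0,0.2,0,0],[-3.2,0,0.2,0,0],[-3.4,0,0.2,0,0]]]'

```text
time_s: 4.32
ee_pos: [504.5, 61.1, 46.3]
ee_rot: [180.0, 0.0, -173.8]
force: [0.3, -0.1, 1.0]
gripper_width: 0.5
gripper_force: 0.0
```

step_arm --plan '[[[-0.2,0,0,0,0],[-0.4,0,0,0,0],[-0.6,0,0,0,0]]]'

```text
time_s: 4.7
ee_pos: [510.4, 61.8, 46.3]
ee_rot: [180.0, 0.0, -173.8]
force: [-0.6, 0.1, 1.0]
gripper_width: 0.3
gripper_force: 0.0
```

Run:
```python
from h import *
s=grab_frame("scene")
cv2.imwrite("pics/c2.png",cv2.resize(s[205:305,285:385],None,fx=6,fy=6,interpolation=cv2.INTER_CUBIC)); x=state();print(x["ee_pos"],x["force"])
```

```text
[510.76394603  61.82222047  46.25594882] [0.33593964 0.17450285 0.72545753]
```

View pics/c2.png

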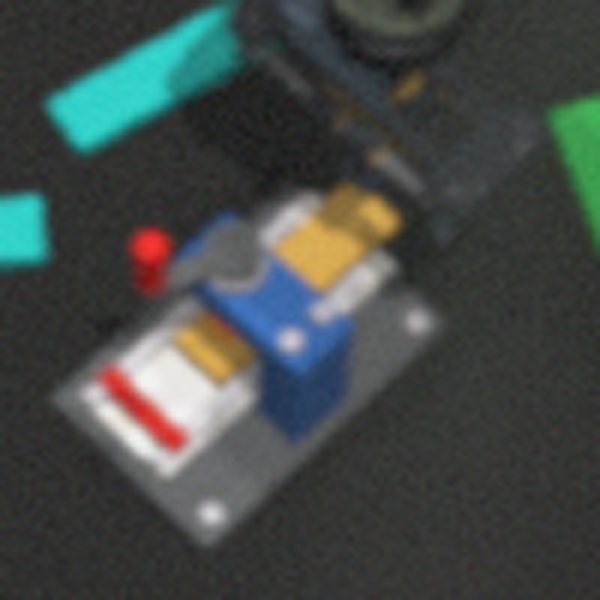

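Run:
```python
from h import *
print("tip",(proj("scene",(510.8,61.8,24))-[285,205])*6,"tcp",(proj("scene",(510.8,61.8,46))-[285,205])*6, "body",(proj("scene",(510.8,61.8,103))-[285,205])*6)
f=np.array([.994,.108,0]);print((proj("scene",np.array((510.8,61.8,24))+16*f)-[285,205])*6)
print([ (proj("scene",(626.5-a*.994-l*.108,75.5-a*.108+l*.994,35))-[285,205])*6 for a,l in((116,-20),(116,20),(85,-20),(85,20))])
for c in((400,222),(352,183)): print(plane("scene",(c[0]/6+285,c[1]/6+205),35))
```

```text
tip [372.85261294 199.27804072] tcp [374.7395287  182.24529136] body [379.83101814 136.28560125]
[354.21784843 215.96780693]
[array([350.41425715, 171.2325012 ]), array([398.88524633, 214.06346905]), array([313.99664125, 203.53890659]), array([362.45934616, 246.93505285])]
[511.90292842  87.27609797  35.        ]
[517.66206743  49.77436742  35.        ]
```

step_arm --plan '[[[-0.2,0,0,0,0],[-0.4,0,0,0,0],[-0.6,0,0,0,0],[-0.8,0,0,0,0]]]'

```text
time_s: 5.25
ee_pos: [518.4, 62.6, 46.2]
ee_rot: [180.0, 0.0, -173.8]
force: [-0.4, 0.9, 1.0]
gripper_width: 0.5
gripper_force: 0.0
```

Run:
```python
from h import *
s=grab_frame("scene");cv2.imwrite("pics/c3s.png",s)
S0=cv2.imread("pics/scene0.png")
for i in(S0,s):
  print([(len(k),k[:,0].mean(0).round(1),cv2.boundingRect(k)) for k in blobs(i,SROI,*BRASS)])
cv2.imwrite("pics/c3.png",cv2.resize(s[190:290,305:405],None,fx=6,fy=6,interpolation=cv2.INTER_CUBIC)); print(state()["ee_pos"])
```

```text
[(26, array([320.2, 262.4]), (314, 257, 13, 12)), (46, array([341.5, 242.9]), (331, 234, 21, 19))]
[(26, array([320.2, 262.5]), (314, 257, 13, 12)), (44, array([341.6, 243.6]), (331, 237, 21, 16))]
[518.73326403  62.68815897  46.25598877]
```

View pics/c3.png

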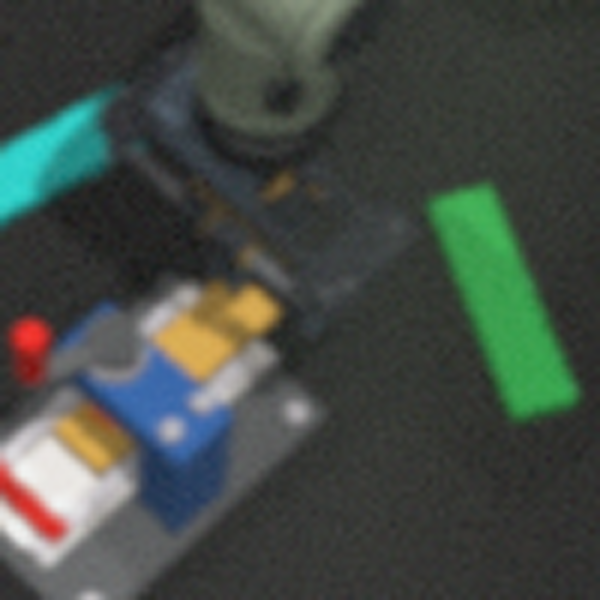

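Run:
```python
from h import *
s=cv2.imread("pics/c3s.png");S0=cv2.imread("pics/scene0.png")
r=(326,215,366,260)
f=lambda i:cv2.resize(i[r[1]:r[3],r[0]:r[2]],None,fx=10,fy=10,interpolation=cv2.INTER_CUBIC)
a,b=f(S0),f(s); b=cv2.convertScaleAbs(b,alpha=1.6)
P=np.array((518.7,62.7,0));f_=np.array([.994,.108,0]);l=np.array([-.108,.994,0])
for z in(24,46,80):
  for dx in(-16,16):
    for dy in(-14,14):
      q=((proj("scene",P+dx*f_+dy*l+[0,0,z])-[r[0]-.5,r[1]-.5])*10).astype(int); cv2.circle(b,tuple(map(int,q)),3,(0,255,0) if z==24 else (255,0,255) if z==46 else (255,255,0),-1)
cv2.imwrite("pics/c4.png",np.hstack([a,b]))
```

```text
(no output)
```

View pics/c4.png

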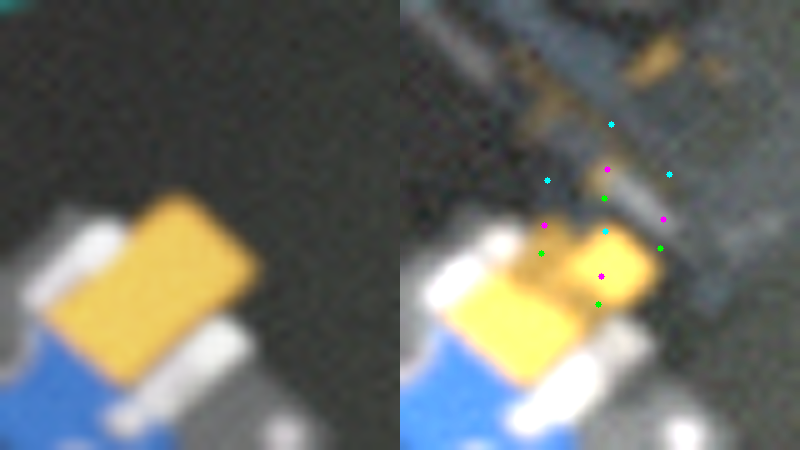

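Run:
```python
from h import *
for P in((159.7,551.8,195.5),):
  for z in(-22,0,57,107): print(z,proj("scene",np.array(P)+[0,0,z]),proj("top",np.array(P)+[0,0,z]))
S0=cv2.imread("pics/scene0.png")
r=(500,170,640,290); b=cv2.resize(S0[r[1]:r[3],r[0]:r[2]],None,fx=5,fy=5,interpolation=cv2.INTER_CUBIC); b=cv2.convertScaleAbs(b,alpha=1.5)
P=np.array((159.7,551.8,195.5));y=np.array([.278,.96,0])
for z in(-22,0,57):
  for w in(-59,-45.5,0,45.5,59):
    q=(proj("scene",P+w*y+[0,0,z])-[r[0]-.5,r[1]-.5])*5; cv2.circle(b,tuple(map(int,q)),3,(0,255,0) if z==-22 else (255,0,255) if z==0 else (255,255,0),-1)
cv2.imwrite("pics/c5.png",b)
```

```text
-22 [536.33598007 264.49611382] [133.21993986 323.60074878]
0 [539.13604283 261.57067428] [130.00768564 324.68706874]
57 [546.73811212 253.62821158] [121.15629449 327.6804317 ]
107 [553.852568   246.19519585] [112.6958344  330.54158961]
```

View pics/c5.png

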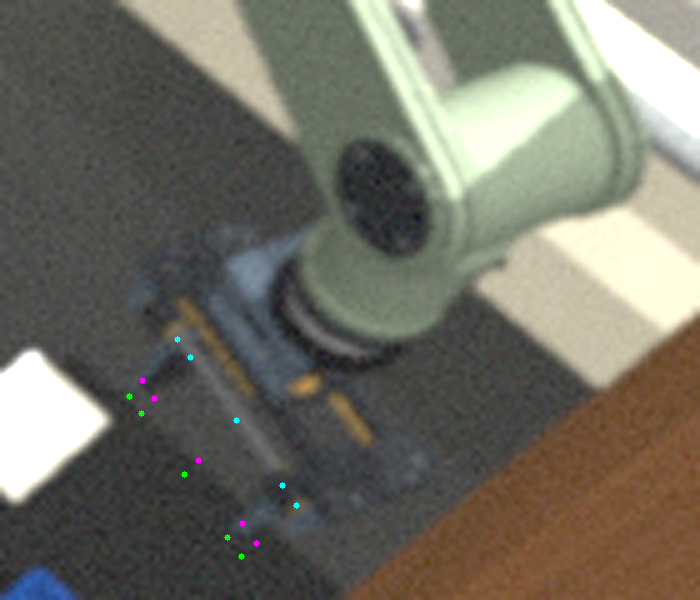

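The bar has not moved and there is no force, so contact has not been made yet. There is still ample clearance ahead, so I'll probe further while watching the force.

step_arm --plan '[[[-0.2,0,0,0,0],[-0.4,0,0,0,0],[-0.6,0,0,0,0],[-0.8,0,0,0,0]]]'

```text
time_s: 5.8
ee_pos: [526.3, 63.5, 46.2]
ee_rot: [180.0, 0.0, -173.8]
force: [0.3, 0.2, -0.5]
gripper_width: 0.4
gripper_force: 0.0
```

Run:
```python
from h import *
s=grab_frame("scene");cv2.imwrite("pics/c6s.png",s)
print([(len(k),k[:,0].mean(0).round(1),cv2.boundingRect(k)) for k in blobs(s,SROI,*BRASS)]); x=state();print(x["ee_pos"],x["force"],x["torque"],x["gripper_width"])
```

```text
[(25, array([320.2, 262.7]), (314, 258, 13, 11)), (42, array([341.5, 244.2]), (331, 238, 21, 15))]
[526.68360731  63.53956693  46.2566767 ] [ 1.36423393 -0.38642175  0.27379674] [ 0.02293628  0.03255359 -0.00285409] 0.31385619932051073
```

View pics/c6.png

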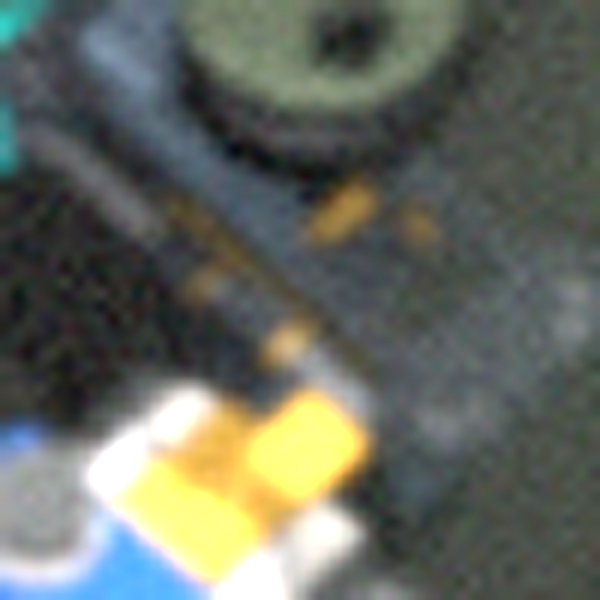

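The closed fingers seem to end above the bar, at about (342,237) in the scene view. I'll touch down gently on the bar's top to find the true tip height.

step_arm --plan '[[[0,0,0.15,0,0],[0,0,0.3,0,0],[0,0,0.45,0,0]]]'

```text
time_s: 6.22
ee_pos: [526.1, 63.5, 41.6]
ee_rot: [180.0, -0.0, -173.8]
force: [0.4, 0.5, -0.4]
gripper_width: 0.6
gripper_force: 0.0
```

step_arm --plan '[[[0,0,0.15,0,0],[0,0,0.3,0,0],[0,0,0.45,0,0]]]'

```text
time_s: 6.6
ee_pos: [526.2, 63.5, 37.1]
ee_rot: [180.0, -0.0, -173.8]
force: [-0.2, 0.0, 0.5]
gripper_width: 0.6
gripper_force: 0.0
```

step_arm --plan '[[[0,0,0.15,0,0],[0,0,0.3,0,0],[0,0,0.45,0,0]]]'

```text
time_s: 6.98
ee_pos: [526.2, 63.5, 32.6]
ee_rot: [180.0, 0.0, -173.8]
force: [0.2, 0.1, -0.0]
gripper_width: 0.4
gripper_force: 0.0
```

Run:
```python
from h import *
s=grab_frame("scene");cv2.imwrite("pics/c7s.png",s);t=grab_frame("top")
print([(len(k),k[:,0].mean(0).round(1),cv2.boundingRect(k)) for k in blobs(s,SROI,*BRASS)]); x=state();print(x["ee_pos"],x["force"],x["torque"],x["qpos"])
r=(321,205,371,255)
f=lambda i,r,k:cv2.convertScaleAbs(cv2.resize(i[r[1]:r[3],r[0]:r[2]],None,fx=k,fy=k,interpolation=cv2.INTER_CUBIC),alpha=2,beta=-30)
b=f(s,r,8)
P=x["ee_pos"]
for z in(-22,0,57):
  q=(proj("scene",P+[0,0,z])-[r[0]-.5,r[1]-.5])*8; cv2.circle(b,tuple(map(int,q)),3,(0,255,0),-1)
cv2.imwrite("pics/c7.png",np.hstack([b,f(t,(250,160,320,220),400/60)[:400,:390]]))
```

```text
[(26, array([320.2, 262.4]), (314, 257, 13, 12)), (40, array([341. , 244.8]), (331, 239, 20, 14))]
[526.08546918  63.49421961  32.53428693] [-0.18831981  0.69194615  0.53503285] [ 0.02108679 -0.04809205 -0.04625718] [ 5.63424754e+00  2.35177251e+01  1.08344038e+02  8.17894249e-03
  4.81571767e+01 -9.05712315e+01]
```

View pics/c7.png

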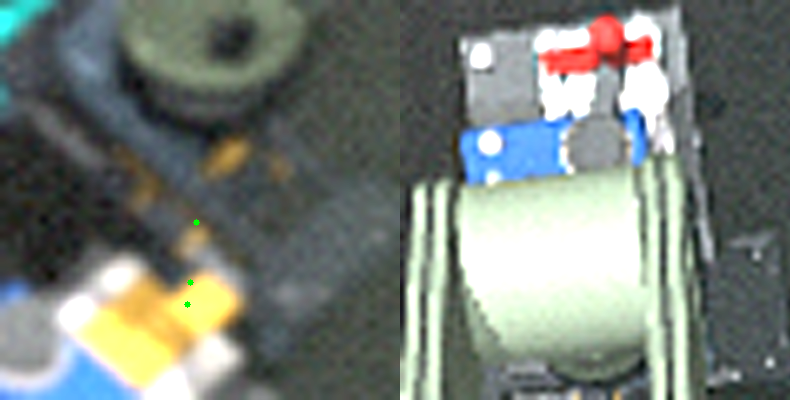

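Run:
```python
from h import *
for z in(10,20,35,50): print(z,plane("scene",(341.1,237.6),z).round(1))
print("orange",[plane("scene",(321+a/8-.5,205+b/8-.5),90).round(1) for a,b in((145,185),(192,240))])
print("base",proj("top",(0,0,0)),proj("scene",(0,0,0)),proj("top",(0,0,200)))
s=cv2.imread("pics/c7s.png");s0=cv2.imread("pics/scene0.png");t0=cv2.imread("pics/top0.png")
# robot base plate & known bars: sizes from both views at z=15
for n,i,r in(("top",t0,(395,180,460,250)),("scene",s0,(235,115,305,175))):
  for k in blobs(i,r,*BRASS,amin=30):
    c,wh,a=cv2.minAreaRect(k);print(n,np.round(c),plane(n,c,15).round(1))
for n,i,r in(("top",t0,(310,130,350,240)),("scene",s0,(240,195,340,260))):
  for k in blobs(i,r,(80,120,80),(98,255,255),amin=30):
    c,wh,a=cv2.minAreaRect(k);print("turq",n,np.round(c),plane(n,c,15).round(1))
```

```text
10 [521.3  41.3  10. ]
20 [524.9  45.   20. ]
35 [530.2  50.6  35. ]
50 [535.6  56.2  50. ]
orange [array([532. ,  35.8,  90. ]), array([533.1,  69.1,  90. ])]
base [305.3689955  358.63974636] [434.63940342 160.31234641] [302.55861542 374.36216403]
top [443. 222.] [ 480.5 -523.7   15. ]
top [410. 222.] [ 483.6 -399.1   15. ]
top [426. 209.] [ 530.  -461.4   15. ]
scene [279. 172.] [ 530.4 -331.    15. ]
scene [266. 149.] [ 506.6 -457.9   15. ]
turq top [327. 208.] [546.  -92.8  15. ]
turq top [326. 159.] [733.9 -93.2  15. ]
turq scene [271. 244.] [739.4 -92.4  15. ]
turq scene [312. 216.] [551.3 -91.5  15. ]
```

step_arm --plan '[[[0,0,0.15,0,0],[0,0,0.3,0,0],[0,0,0.45,0,0],[0,0,0.6,0,0]]]'

```text
time_s: 7.58
ee_pos: [526.2, 63.5, 26.6]
ee_rot: [180.0, -0.0, -173.8]
force: [0.4, -0.7, -1.0]
gripper_width: 0.5
gripper_force: 0.0
```

step_arm --plan '[[[0,0,0.12,0,0],[0,0,0.24,0,0],[0,0,0.36,0,0],[0,0,0.48,0,0]]]'

```text
time_s: 8.07
ee_pos: [526.2, 63.5, 21.9]
ee_rot: [180.0, 0.0, -173.8]
force: [-0.5, 0.3, -0.1]
gripper_width: 0.1
gripper_force: 0.0
```

step_arm --plan '[[[0,0,0.12,0,0],[0,0,0.24,0,0],[0,0,0.36,0,0],[0,0,0.48,0,0],[0,0,0.6,0,0]]]'

```text
time_s: 8.7
ee_pos: [526.3, 63.5, 17.5]
ee_rot: [180.0, 0.0, -173.8]
force: [-4.6, -0.6, 20.3]
gripper_width: 0.8
gripper_force: 9.6
```

Run:
```python
from h import *
np.set_printoptions(precision=2,suppress=True)
x=state();print(x)
s=grab_frame("scene");t=grab_frame("top");cv2.imwrite("pics/c8s.png",s);cv2.imwrite("pics/c8t.png",t)
print([(len(k),k[:,0].mean(0).round(1),cv2.boundingRect(k)) for k in blobs(s,SROI,*BRASS)])
print([(len(k),k[:,0].mean(0).round(1),cv2.boundingRect(k)) for k in blobs(cv2.imread("pics/scene0.png"),(350,205,420,270),(45,120,60),(75,255,255))])
print([(len(k),k[:,0].mean(0).round(1),cv2.boundingRect(k)) for k in blobs(s,(350,205,420,270),(45,120,60),(75,255,255))])
```

```text
{'time_s': 8.7, 'qpos': array([  5.63,  24.65, 109.24,   0.01,  46.09, -90.57]), 'qvel': array([-0.04,  0.03,  0.14,  0.02, -0.22, -0.  ]), 'effort': array([ -0.03, -31.14, -14.7 ,  -0.01,  -1.61,  -0.  ]), 'ee_pos': array([526.25,  63.51,  17.54]), 'ee_rot': array([ 180.  ,    0.01, -173.8 ]), 'force': array([-4.56, -0.61, 20.31]), 'torque': array([-0.08,  0.97, -0.02]), 'gripper_force': 9.638939191374902, 'gripper_width': 0.7767656382886229}
[(25, array([320.2, 262.7]), (314, 258, 13, 11)), (39, array([340.4, 245.2]), (331, 240, 19, 13)), (9, array([348.7, 226.6]), (347, 225, 4, 4))]
[(91, array([388.3, 240.2]), (376, 221, 26, 39))]
[(91, array([388.3, 240.2]), (376, 221, 26, 39))]
```

step_arm --plan '[[[0,0,-0.4,0,0],[0.5,0,-0.5,0,0],[1.5,0,-0.5,0,0],[2.5,0,-0.5,0,0],[3.5,0,-0.5,0,0],[4.2,0,-0.5,0,0],[4.2,0,-0.4,0,0],[4.2,0,-0.2,0,0],[4.2,0,0,0,0],[4.2,0,0.1,0,0]]]'

```text
time_s: 10.05
ee_pos: [484.6, 59.0, 14.7]
ee_rot: [180.0, -0.0, -173.8]
force: [0.3, 0.7, -0.1]
gripper_width: 0.2
gripper_force: 0.0
```

step_arm --plan '[[[0,0,0.15,0,0],[0,0,0.3,0,0],[0,0,0.45,0,0],[0,0,0.6,0,0]]]'

```text
time_s: 10.55
ee_pos: [484.5, 59.0, 8.9]
ee_rot: [180.0, 0.0, -173.8]
force: [0.2, -0.1, -0.8]
gripper_width: 0.3
gripper_force: 0.0
```

step_arm --plan '[[[-0.2,0,0,0,0],[-0.4,0,0,0,0],[-0.6,0,0,0,0],[-0.8,0,0,0,0],[-1.0,0,0,0,0]]]'

```text
time_s: 11.18
ee_pos: [493.8, 60.0, 8.8]
ee_rot: [180.0, -0.1, -173.8]
force: [-1.5, -0.4, 0.7]
gripper_width: 0.4
gripper_force: 0.8
```

step_arm --plan '[[[-0.2,0,0,0,0],[-0.4,0,0,0,0],[-0.6,0,0,0,0],[-0.8,0,0,0,0]]]'

```text
time_s: 11.68
ee_pos: [502.3, 60.9, 8.8]
ee_rot: [180.0, -0.0, -173.8]
force: [-1.3, -0.1, -1.1]
gripper_width: 0.5
gripper_force: 0.6
```

Run:
```python
from h import *
s=grab_frame("scene")
print([(len(k),k[:,0].mean(0).round(1),cv2.boundingRect(k)) for k in blobs(s,SROI,*BRASS)]); print(state()["force"],state()["torque"])
```

```text
[(29, array([319.2, 263.5]), (312, 258, 15, 12)), (40, array([340.4, 244.1]), (331, 237, 19, 16))]
[-0.93547634 -0.32849679 -0.52424506] [-0.03239066  0.23274925 -0.02787197]
```

The bar is now moving and its far end advances in the scene view. The true fingertips sit about 17 mm above the reported TCP z, and I'll allow for that from here on. I'll keep pushing.

step_arm --plan '[[[-0.2,0,0,0,0],[-0.4,0,0,0,0],[-0.6,0,0,0,0],[-0.8,0,0,0,0],[-1.0,0,0,0,0],[-1.2,0,0,0,0],[-1.4,0,0,0,0],[-1.6,0,0,0,0]]]'

```text
time_s: 12.72
ee_pos: [518.4, 62.6, 8.9]
ee_rot: [180.0, -0.0, -173.8]
force: [-0.8, 0.8, -1.0]
gripper_width: 0.2
gripper_force: 0.6
```

step_arm --plan '[[[-0.15,0,0,0,0],[-0.3,0,0,0,0],[-0.4,0,0,0,0]]]'

```text
time_s: 13.1
ee_pos: [522.3, 63.1, 8.9]
ee_rot: [180.0, 0.0, -173.8]
force: [-1.0, -0.2, -0.3]
gripper_width: 0.2
gripper_force: 0.7
```

Run:
```python
from h import *
s=grab_frame("scene")
print([(len(k),k[:,0].mean(0).round(1),cv2.boundingRect(k)) for k in blobs(s,SROI,*BRASS)]);print([(len(k),k[:,0].mean(0).round(1),cv2.boundingRect(k)) for k in blobs(s,SROI,*RED)]); print(state()["force"])
```

```text
[(41, array([316.8, 265.6]), (308, 257, 19, 18)), (29, array([337.9, 246.3]), (331, 241, 13, 12)), (8, array([349.4, 227. ]), (348, 226, 4, 3))]
[(30, array([308.7, 272.7]), (302, 267, 13, 13)), (26, array([309.6, 247.6]), (306, 243, 8, 11))]
[-1.64206764 -1.17786104 -0.48588809]
```

step_arm --plan '[[[-0.12,0,0,0,0],[-0.24,0,0,0,0],[-0.34,0,0,0,0]]]'

```text
time_s: 13.52
ee_pos: [525.7, 63.5, 9.0]
ee_rot: [180.0, 0.0, -173.8]
force: [-1.5, -0.9, 0.1]
gripper_width: 0.3
gripper_force: 0.7
```

step_arm --plan '[[[-0.1,0,0,0,0],[-0.2,0,0,0,0],[-0.3,0,0,0,0]]]'

```text
time_s: 13.9
ee_pos: [526.6, 63.5, 8.7]
ee_rot: [180.0, -0.2, -173.8]
force: [-6.5, -0.3, 3.4]
gripper_width: 0.1
gripper_force: 3.3
```

step_arm --plan '[[[-0.05,0,0,0,0],[-0.05,0,0,0,0]]]'

```text
time_s: 14.15
ee_pos: [526.6, 63.5, 8.5]
ee_rot: [180.0, -0.3, -173.8]
force: [-6.5, -1.0, 2.3]
gripper_width: 0.5
gripper_force: 3.3
```

Run:
```python
from h import *
s=grab_frame("scene")
print([(len(k),k[:,0].mean(0).round(1),cv2.boundingRect(k)) for k in blobs(s,SROI,*BRASS)]); x=state();print(x["force"],x["ee_pos"])
```

```text
[(42, array([316.4, 265.5]), (307, 257, 20, 18)), (26, array([337.2, 246.7]), (331, 242, 12, 11)), (8, array([348., 228.]), (346, 227, 5, 3))]
[-7.00487478 -0.7156859   3.16829305] [526.55349749  63.53304564   8.55207891]
```

step_arm --plan '[[[-0.15,0,0,0,0],[-0.3,0,0,0,0],[-0.3,0,0,0,0]]]'

```text
time_s: 14.58
ee_pos: [526.5, 63.5, 8.0]
ee_rot: [180.0, -0.7, -173.8]
force: [-12.0, -1.1, 5.3]
gripper_width: 0.6
gripper_force: 5.7
```

step_arm --plan '[[[1,0,0,0,0],[3,0,0,0,0],[5,0,0,0,0],[5,0,-4,0,0.5],[5,0,-9,0,0.5],[5,0,-14,0,0.5],[5,0,-18,0,0.5],[5,0,-18,0,0.5],[5,0,-18,0,0.5]]]'

```text
time_s: 15.7
ee_pos: [482.4, 58.7, 188.5]
ee_rot: [180.0, 0.0, -173.8]
force: [-0.4, -0.7, -0.4]
gripper_width: 45.6
gripper_force: 0.0
```

Run:
```python
from h import *
x=state();P=x["ee_pos"];print(P,x["ee_rot"],x["gripper_width"])
s=grab_frame("scene");t=grab_frame("top");cv2.imwrite("pics/s9.png",s);cv2.imwrite("pics/t9.png",t)
for n,i,r in(("scene",s,SROI),("top",t,TROI)):
  for c in("RED","BRASS"): print(n,c,[(len(k),k[:,0].mean(0).round(1),cv2.boundingRect(k)) for k in blobs(i,r,*globals()[c])])
yaw=np.deg2rad(x["ee_rot"][2]);X=np.array([np.cos(yaw),np.sin(yaw)]);Y=np.array([np.sin(yaw),-np.cos(yaw)])
d=np.array([676,64.5])-P[:2];print("to knob cm",d@X/10,d@Y/10,"down",(P[2]-127.5)/10)
```

```text
[482.37452802  58.72605319 188.52704882] [ 1.79994916e+02  3.62897384e-02 -1.73801732e+02] 45.573142316993106
scene RED [(29, array([308.4, 272.7]), (302, 267, 14, 13)), (27, array([309.5, 247.8]), (306, 243, 8, 11))]
scene BRASS [(42, array([316.5, 265.7]), (307, 257, 20, 18)), (25, array([337.2, 246.9]), (331, 242, 13, 11))]
top RED [(44, array([279.6, 167. ]), (271, 162, 17, 9))]
top BRASS [(12, array([283.9, 172.9]), (283, 170, 3, 6)), (16, array([276.4, 173.1]), (275, 170, 4, 7))]
to knob cm -19.311699068960245 -1.5165413573227682 down 6.102704882226348
```

step_arm --plan '[[[-3,-0.2,0,0,0.5],[-7,-0.5,0,0,0.5],[-11,-0.8,0,0,0.5],[-15,-1.2,0,0,0.5],[-18,-1.4,0,0,0.5],[-19.3,-1.5,0,0,0.5],[-19.3,-1.5,0,0,0.5],[-19.3,-1.5,1.5,0,0.5],[-19.3,-1.5,2.5,0,0.5]]]'

```text
time_s: 16.92
ee_pos: [674.3, 64.6, 162.8]
ee_rot: [180.0, -0.1, -173.8]
force: [-0.2, -0.6, 0.3]
gripper_width: 45.4
gripper_force: 0.0
```

Run:
```python
from h import *
x=state();print(x["ee_pos"],x["force"])
s=grab_frame("scene")
for c in("RED","BRASS"): print(c,[(len(k),k[:,0].mean(0).round(1),cv2.boundingRect(k)) for k in blobs(s,SROI,*globals()[c])])
```

```text
[674.32929827  64.6258384  162.75500325] [-0.22800297 -0.5818171   0.33043312]
RED [(30, array([308.4, 272.6]), (302, 267, 13, 13)), (11, array([308.9, 250.7]), (307, 248, 5, 6))]
BRASS [(41, array([316.6, 265.7]), (307, 258, 20, 17)), (24, array([337.5, 247.2]), (332, 242, 12, 11)), (11, array([313.7, 230.2]), (311, 228, 6, 5))]
```

step_arm --plan '[[[0,0,0.4,0,0.5],[0,0,0.8,0,0.5],[0,0,1.2,0,0.5]]]'

```text
time_s: 17.35
ee_pos: [676.0, 64.7, 152.0]
ee_rot: [180.0, 0.0, -173.8]
force: [0.1, 0.3, 0.1]
gripper_width: 45.5
gripper_force: 0.0
```

step_arm --plan '[[[0,0,0.6,0,0.5],[0,0,1.2,0,0.5],[0,0,1.8,0,0.5],[0,0,2.3,0,0.5],[0,0,2.3,0,0.5]]]'

```text
time_s: 17.98
ee_pos: [675.5, 64.6, 128.3]
ee_rot: [180.0, -0.1, -173.8]
force: [-1.1, -0.1, 0.6]
gripper_width: 45.8
gripper_force: 0.0
```

Clear so far. Closing on the knob, lightly at first.

step_arm --plan '[[[0,0,0,0,0],[0,0,0,0,0],[0,0,0,0,0],[0,0,0,0,0],[0,0,0,0,0]]]' --newtons 15

```text
time_s: 18.6
ee_pos: [676.0, 64.6, 129.1]
ee_rot: [180.0, 0.0, -173.8]
force: [0.1, 0.2, 1.0]
gripper_width: 17.6
gripper_force: 15.0
```

```bash
cat > circ.py <<'E'
import numpy as np,sys
a0,a1,st=map(float,sys.argv[1:4]);A=np.arange(a0-st,a1-.1,-st)
c=lambda a:np.array([-5*np.cos(np.deg2rad(a)),5*np.sin(np.deg2rad(a))])
print([[float(v) for v in (c(a)-c(a0)).round(2)]+[0,0,0] for a in A])
E
cat > tf.py <<'E'
import numpy as np,sys
from workcell import state
x=state();a=np.deg2rad(float(sys.argv[1])+6.2);F=x["force"]
t=np.array([np.sin(a),-np.cos(a)]);r=np.array([np.cos(a),np.sin(a)])
print("resist",(-F[:2]@t).round(1),"rad",(F[:2]@r).round(1),"Fz",F[2].round(1),x["ee_pos"].round(1),x["gripper_width"].round(1))
E
python3 circ.py -18.9 -78.9 6
```

```text
[[0.2, -0.49, 0, 0, 0], [0.44, -0.95, 0, 0, 0], [0.73, -1.38, 0, 0, 0], [1.07, -1.78, 0, 0, 0], [1.44, -2.15, 0, 0, 0], [1.86, -2.47, 0, 0, 0], [2.3, -2.75, 0, 0, 0], [2.77, -2.98, 0, 0, 0], [3.26, -3.16, 0, 0, 0], [3.77, -3.29, 0, 0, 0]]
```

step_arm --plan '[[[0,0,0,0,0],[0.2,-0.49,0,0,0],[0.44,-0.95,0,0,0],[0.73,-1.38,0,0,0],[1.07,-1.78,0,0,0],[1.44,-2.15,0,0,0]]]' --newtons 45

```text
time_s: 19.35
ee_pos: [666.5, 45.2, 129.2]
ee_rot: [179.7, 0.4, -173.8]
force: [6.3, 8.9, -2.2]
gripper_width: 17.0
gripper_force: 45.0
```

```bash
python3 tf.py -48.9; python3 circ.py -48.9 -78.9 6; python3 circ.py -78.9 -108.9 6
```

```text
[[0.41, -0.32, 0, 0, 0], [0.86, -0.6, 0, 0, 0], [1.33, -0.83, 0, 0, 0], [1.82, -1.01, 0, 0, 0], [2.32, -1.14, 0, 0, 0]]
[[0.52, -0.07, 0, 0, 0], [1.04, -0.09, 0, 0, 0], [1.56, -0.06, 0, 0, 0], [2.08, 0.03, 0, 0, 0], [2.58, 0.18, 0, 0, 0]]Traceback (most recent call last):
  File "tf.py", line 5, in <module>
    print("resist",(-F[:2]@t).round(1),"rad",(F[:2]@r).round(1),"Fz",F[2].round(1),x["ee_pos"].round(1),x["gripper_width"].round(1))
                                                                                                        ^^^^^^^^^^^^^^^^^^^^^^^^
AttributeError: 'float' object has no attribute 'round'
```

```bash
cat > tf.py <<'E'
import numpy as np,sys
for l in sys.argv[1:]:
    x,y,fx,fy=map(float,l.split(","));d=np.array([x-626.5,y-75.5]);r=np.hypot(*d);u=d/r;t=np.array([u[1],-u[0]])
    print("bed ang",round(np.rad2deg(np.arctan2(d[1],d[0]))-6.2,1),"r",round(r,1),"resist",round(-(fx*t[0]+fy*t[1]),1),"rad",round(fx*u[0]+fy*u[1],1))
E
python3 tf.py 666.5,45.2,6.3,8.9
for a in 108.9 138.9 168.9 198.9 228.9 258.9; do echo $a; python3 circ.py -$a -$(echo $a+30|bc) 6; done
```

```text
bed ang -43.3 r 50.2 resist 10.9 rad -0.4
108.9
138.9
168.9
198.9
228.9
258.9bash: bc: command not found
Traceback (most recent call last):
  File "circ.py", line 2, in <module>
    a0,a1,st=map(float,sys.argv[1:4]);A=np.arange(a0-st,a1-.1,-st)
    ^^^^^^^^
ValueError: could not convert string to float: '-'
bash: bc: command not found
Traceback (most recent call last):
  File "circ.py", line 2, in <module>
    a0,a1,st=map(float,sys.argv[1:4]);A=np.arange(a0-st,a1-.1,-st)
    ^^^^^^^^
ValueError: could not convert string to float: '-'
bash: bc: command not found
Traceback (most recent call last):
  File "circ.py", line 2, in <module>
    a0,a1,st=map(float,sys.argv[1:4]);A=np.arange(a0-st,a1-.1,-st)
    ^^^^^^^^
ValueError: could not convert string to float: '-'
bash: bc: command not found
Traceback (most recent call last):
  File "circ.py", line 2, in <module>
    a0,a1,st=map(float,sys.argv[1:4]);A=np.arange(a0-st,a1-.1,-st)
    ^^^^^^^^
ValueError: could not convert string to float: '-'
bash: bc: command not found
Traceback (most recent call last):
  File "circ.py", line 2, in <module>
    a0,a1,st=map(float,sys.argv[1:4]);A=np.arange(a0-st,a1-.1,-st)
    ^^^^^^^^
ValueError: could not convert string to float: '-'
bash: bc: command not found
Traceback (most recent call last):
  File "circ.py", line 2, in <module>
    a0,a1,st=map(float,sys.argv[1:4]);A=np.arange(a0-st,a1-.1,-st)
    ^^^^^^^^
ValueError: could not convert string to float: '-'
```

step_arm --plan '[[[0.41,-0.32,0,0,0],[0.86,-0.6,0,0,0],[1.33,-0.83,0,0,0],[1.82,-1.01,0,0,0],[2.32,-1.14,0,0,0]]]'

```text
time_s: 19.98
ee_pos: [646.0, 30.0, 129.3]
ee_rot: [179.8, 0.6, -173.8]
force: [9.1, 5.8, -3.9]
gripper_width: 17.0
gripper_force: 45.0
```

step_arm --plan '[[[0.52,-0.07,0,0,0],[1.04,-0.09,0,0,0],[1.56,-0.06,0,0,0],[2.08,0.03,0,0,0],[2.58,0.18,0,0,0]]]'

```text
time_s: 20.6
ee_pos: [620.9, 26.9, 129.3]
ee_rot: [-179.9, 0.6, -173.8]
force: [9.4, 0.0, -4.8]
gripper_width: 17.3
gripper_force: 45.0
```

```bash
for a in 108 138 168 198 228 258; do echo $a; python3 circ.py -$a.9 -$((a+30)).9 6; done
```

```text
108
[[0.49, 0.2, 0, 0, 0], [0.95, 0.44, 0, 0, 0], [1.38, 0.73, 0, 0, 0], [1.78, 1.07, 0, 0, 0], [2.15, 1.44, 0, 0, 0]]
138
[[0.32, 0.41, 0, 0, 0], [0.6, 0.86, 0, 0, 0], [0.83, 1.33, 0, 0, 0], [1.01, 1.82, 0, 0, 0], [1.14, 2.32, 0, 0, 0]]
168
[[0.07, 0.52, 0, 0, 0], [0.09, 1.04, 0, 0, 0], [0.06, 1.56, 0, 0, 0], [-0.03, 2.08, 0, 0, 0], [-0.18, 2.58, 0, 0, 0]]
198
[[-0.2, 0.49, 0, 0, 0], [-0.44, 0.95, 0, 0, 0], [-0.73, 1.38, 0, 0, 0], [-1.07, 1.78, 0, 0, 0], [-1.44, 2.15, 0, 0, 0]]
228
[[-0.41, 0.32, 0, 0, 0], [-0.86, 0.6, 0, 0, 0], [-1.33, 0.83, 0, 0, 0], [-1.82, 1.01, 0, 0, 0], [-2.32, 1.14, 0, 0, 0]]
258
[[-0.52, 0.07, 0, 0, 0], [-1.04, 0.09, 0, 0, 0], [-1.56, 0.06, 0, 0, 0], [-2.08, -0.03, 0, 0, 0], [-2.58, -0.18, 0, 0, 0]]
```

step_arm --plan '[[[0.49,0.2,0,0,0],[0.95,0.44,0,0,0],[1.38,0.73,0,0,0]]]'

```text
time_s: 20.98
ee_pos: [606.1, 31.2, 129.3]
ee_rot: [-179.8, 0.5, -173.8]
force: [9.4, -4.6, -5.2]
gripper_width: 17.3
gripper_force: 45.0
```

step_arm --plan '[[[0.4,0.34,0,0,0],[0.77,0.71,0,0,0],[1.09,1.12,0,0,0]]]'

```text
time_s: 21.35
ee_pos: [593.2, 40.0, 129.3]
ee_rot: [-179.7, 0.4, -173.8]
force: [8.0, -8.0, -3.1]
gripper_width: 16.8
gripper_force: 45.0
```

step_arm --plan '[[[0.28,0.45,0,0,0],[0.51,0.92,0,0,0],[0.69,1.41,0,0,0]]]'

```text
time_s: 21.72
ee_pos: [583.8, 51.9, 129.2]
ee_rot: [-179.5, 0.3, -173.7]
force: [5.4, -11.8, -1.7]
gripper_width: 17.1
gripper_force: 45.0
```

step_arm --plan '[[[0.13,0.5,0,0,0],[0.2,1.02,0,0,0],[0.22,1.54,0,0,0]]]'

```text
time_s: 22.1
ee_pos: [578.5, 65.8, 129.2]
ee_rot: [-179.5, 0.1, -173.7]
force: [2.6, -13.5, 0.3]
gripper_width: 16.7
gripper_force: 45.0
```

step_arm --plan '[[[-0.03,0.52,0,0,0],[-0.12,1.04,0,0,0]]]'

```text
time_s: 22.35
ee_pos: [577.3, 75.7, 129.1]
ee_rot: [-179.4, -0.1, -173.7]
force: [-1.4, -15.6, 3.0]
gripper_width: 17.1
gripper_force: 45.0
```

step_arm --plan '[[[-0.15,0.5,0,0,0]]]'

```text
time_s: 22.48
ee_pos: [577.5, 80.6, 129.1]
ee_rot: [-179.4, -0.2, -173.7]
force: [-2.5, -14.9, 3.5]
gripper_width: 17.1
gripper_force: 45.0
```

step_arm --plan '[[[0,0,0,0,0]]]'

```text
time_s: 22.6
ee_pos: [577.6, 81.3, 129.1]
ee_rot: [-179.5, -0.2, -173.7]
force: [-1.1, -13.1, 3.6]
gripper_width: 17.2
gripper_force: 45.0
```

step_arm --plan '[[[0.08,-0.3,0,0,0],[0.12,-0.45,0,0,0],[0.12,-0.45,0,0,0.5],[0.12,-0.45,0,0,0.5],[0.12,-0.45,0,0,0.5],[0.12,-0.45,0,0,0.5],[0.12,-0.45,-2,0,0.5],[0.12,-0.45,-5,0,0.5],[0.12,-0.45,-9,0,0.5],[3,-0.45,-10,0,0.5],[7,-0.45,-10,0,0.5],[12,-0.45,-10,0,0.5],[16,-0.45,-10,0,0.5],[20,-0.45,-10,0,0.5],[20,-0.45,-10,0,0.5],[20,-0.45,-10,0,0.5]]]'

```text
time_s: 24.6
ee_pos: [380.8, 60.6, 229.3]
ee_rot: [180.0, 0.1, -173.8]
force: [0.3, 0.5, 0.6]
gripper_width: 45.5
gripper_force: 0.0
```

Run:
```python
from h import *
x=state();print(x["ee_pos"],x["force"],x["gripper_width"],x["time_s"])
s=grab_frame("scene");t=grab_frame("top")
for n,i,r in(("scene",s,SROI),("top",t,TROI)):
  for c in("RED","BRASS"): print(n,c,[(len(k),k[:,0].mean(0).round(1),cv2.boundingRect(k)) for k in blobs(i,r,*globals()[c])])
for b in(-183,-193,-203):
  a=np.deg2rad(b+6.2);P=np.array([626.5+50*np.cos(a),75.5+50*np.sin(a),160]);print(b,proj("scene",P),proj("top",P))
for n,i,i0 in(("scene",s,cv2.imread("pics/scene0.png")),("top",t,cv2.imread("pics/top0.png"))):
  r=(235,115,305,200) if n=="scene" else (375,160,460,250)
  print(n,"bystander diff",(cv2.absdiff(i,i0)[r[1]:r[3],r[0]:r[2]].max(2)>60).sum())
```

```text
[380.84710693  60.64184078 229.34709551] [0.28309811 0.47052249 0.59129468] 45.46736415244691 24.6
scene RED [(31, array([308.3, 272.6]), (302, 267, 14, 13)), (25, array([336.6, 234. ]), (333, 230, 8, 10))]
scene BRASS [(42, array([316.6, 265.5]), (307, 257, 20, 18)), (26, array([337. , 246.8]), (331, 242, 13, 11))]
top RED [(15, array([276.5, 193.5]), (274, 191, 6, 6)), (35, array([279.3, 167.8]), (271, 166, 17, 5))]
top BRASS [(52, array([283.4, 199.4]), (278, 189, 12, 21)), (29, array([279.7, 173. ]), (275, 170, 11, 7))]
-183 [336.00898459 232.59347692] [278.88863912 194.46072906]
-193 [337.62027389 234.4865037 ] [276.35320243 194.44750916]
-203 [338.84798524 236.60252695] [273.86734859 193.99903352]
scene bystander diff 0
top bystander diff 0
```

The bar is home against the stop, the knob sits at about −192° as intended, and the bystanders are unchanged. Handing in.

```bash
python3 -c "from workcell import job_done; print(job_done())"
```

```text
the job is handed in; nothing more can be done
None
```

I pushed the brass bar fully home against the red stop, turned the crank clockwise to a hold of about 55–60 N (estimated from knob resistance and turn angle), released everything, saw the loose bars and brush unmoved in the pictures (hammer and tin not re-checked), and handed the job in.

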